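# Nudge the drop-in lids of two staved tubs home

## Robot

A 7-joint arm with a two-finger parallel gripper is mounted at the origin on the work surface. World frame = base frame: x ahead of the robot, y to its left, z up, the work surface at z = 0. Lengths are in mm, angles in rad, forces in N, time in s.
With the tool pointing down it reaches from about 400 to 875 mm from the base axis. Payload 4.4 kg.
Tool frame: the origin (TCP) lies at the very end of the fingers, on their centre line; the grasp point (between the pads) lies 19 mm behind it (ctrl.grip_point_offset is the distance from the TCP to the grasp point, in mm); z points along the fingers, y is the line along which they close (so a half turn about z gives the same grasp; the last joint's range is limited). The gripper opens to 85 mm and grips with 20 to 120 N. Pads are 22 mm wide; open, the fingers measure 114 mm over their backs; the gripper's body (76 mm by 85 mm) begins 54 mm behind the grasp point. The pads swing forward as they close: fully open they stand 13 mm farther back than shut.
Start: joints at [1.16, 0.628, 0.038, 1.517, -0.027, 0.996, -0.02], TCP at [219.735, -611.747, 197.713] pointing down, gripper open.
Joint ranges: [-3.06, 3.06], [-0.37, 2.12], [-1.25, 1.32], [0.18, 2.47], [-1.1, 4.24], [0.23, 1.98], [-2.94, 2.94]. Speed limits (rad/s): [2.57, 2.57, 3.14, 3.14, 3.14, 3.14, 3.14].

## Interface

Orientations are given as [roll, pitch, yaw] about the fixed x, y, z axes, in that order (R = Rz(yaw) Ry(pitch) Rx(roll)).
In Python, from cell import ctrl gives the robot as it stands.
- The arm moves only by the tool jog_arm, never from a script. Its argument "increments" is one flat list of numbers, 7 for each row, row after row: the finger opening in cm, from 0 to 8.54, then the shift along the tool's x, y, z in cm, then the turn, a rotation vector about the tool's x, y, z in degrees. In form: [fingers, x, y, z, rx, ry, rz, fingers, x, y, z, rx, ry, rz, ...]. A call has 1 to 20 rows; each row is the pose to reach, as a shift and turn from the pose commanded when the call began, along the tool's axes at that moment; what a row does not reach only later rows make up. A row lasts 1/10 s, in which the tool goes at most 50 mm and 8.59 degrees, less where a joint would pass 70% of its speed; a pose out of reach is approached as far as the arm can. A call with a gripper value outside its range is refused whole. The fingers move at their own pace and stop on an object; the grip force is fixed at half the most. Time passes only in rows, so rows that repeat a pose let the fingers close. It gives the time, the measured TCP pose, the force, the opening and the grip force at its end, in the units of the state.
- ctrl.read_state(): the state, without advancing time (a new reading comes with each control period).
- ctrl.get_image(name): name is "scene" or "top" or "wrist"; returns the picture (480x640x3 uint8, red, green, blue); there is no depth.
- ctrl.camera_params(name): a dict with "fx", "fy", "cx", "cy" (pixels), "extrinsics" (4x4, takes a point from world to camera coordinates). Camera axes: x right, y down, z forward; pixel columns grow to the right and rows downward; lengths in mm; the calibration is good to about 2 mm. The wrist camera is an equidistant fisheye: a pixel r from the principal point sees the ray r / f radians off the axis. A picture is of the moment at which its call begins: read the wrist's pose just before it. camera_params takes no time and is no camera call; for the wrist camera it gives the pose at the moment of the call.
- ctrl.finish_job(): hands the job in; it is judged then, once.
The state is a dict: "clock": time; "qpos": joint angles; "qd": joint speeds; "tau": joint torques, N m; "eef_pos": TCP position; "tool_rot": TCP orientation; "force": force on the tool from outside, world axes, zero at the start; "torque": the same for the moment, N m; "width": finger opening in mm; "gripper_force": force on a finger pad.
Only numpy, scipy, OpenCV 4.12 (cv2) and the standard library are available. Lean on these libraries where they do the work, as an engineer would, in place of code of your own. Each camera call takes 0.05 s, during which the arm holds its last target. There are 200 camera calls.

## Task

The flat lids of the two wooden tubs lie askew across their rims. With a fingertip, push each lid across the rim until it drops into its seat and lies flat, flush with the rim. Don't pick the lids up, don't shove the tubs about, and leave everything else on the bench alone.

Things in the scene. Friction and masses are not known exactly. Their poses are not given: they have to be found in the camera images.
- large_tub: larger staved wooden tub, loose, open at the top, 0.8 kg: 148 mm outside diameter, rim 105 mm above the bench. Its rim wall is 12 mm thick; inside it a round rebate, 124 mm diameter, 12 mm deep, ends on a flat wooden seat ring 26 mm wide. Two steel hoops stand 3 mm proud. Origin: centre of the underside, z up; its turn about z means nothing
- large_lid: lid of the larger tub: flat wooden disc, no knob, 120 mm diameter, 12 mm thick, 90 g. Starts level on top of the rim, 30 to 39 mm off-centre to any side. Seated, its underside is 93 mm above the tub's, its top flush with the rim, 2 mm play all round. Pushed inwards, its far edge tips in when about 17 mm off-centre, then it drops flat. Origin: centre of its underside, z along its axis
- small_tub: smaller staved wooden tub, loose, open at the top, 0.45 kg: 116 mm outside diameter, rim 80 mm above the bench. Its rim wall is 11 mm thick; inside it a round rebate, 94 mm diameter, 10 mm deep, ends on a flat wooden seat ring 23 mm wide. Two steel hoops stand 3 mm proud. Origin: centre of the underside, z up; its turn about z means nothing
- small_lid: lid of the smaller tub: flat wooden disc, no knob, 90 mm diameter, 10 mm thick, 45 g. Starts level on top of the rim, 24 to 31 mm off-centre to any side. Seated, its underside is 70 mm above the tub's, its top flush with the rim, 2 mm play all round. Pushed inwards, its far edge tips in when about 14 mm off-centre, then it drops flat. Origin: centre of its underside, z along its axis
- chisel: bystander, to be left alone: wood chisel lying flat between the tubs, handle and blade 270 mm long, at most 28 mm thick; origin on the bench under the middle of its length
- glue: bystander, to be left alone: white glue bottle standing upright, 60 mm diameter, 150 mm high; origin at its base
- hoop: bystander, to be left alone: spare steel hoop lying flat on the bench, 132 mm outside diameter, 18 mm high; origin at its centre on the bench
- mallet: bystander, to be left alone: wooden joiner's mallet lying down, head 85 mm high, handle along its -x, 320 mm long overall; origin on the bench below the handle's head end
- hammer: bystander, to be left alone: hammer lying on the bench at the left, 260 mm long; origin on the bench under it
- staves: bystander, to be left alone: little pile of three planed staves, 200 x 80 x 24 mm; origin on the bench under its middle
- drill: bystander, to be left alone: cordless drill lying on its side, 62 mm high; origin on the bench under its barrel

How it is judged (in metres and radians):
At the end, for the whole second after the job is handed in: each lid at rest in its own tub's rebate: within 5 mm of the tub's axis, underside within 2.5 mm of the seat ring's top, parallel within 0.04 rad; tubs upright, at rest, within 30 mm of where they stood; bystanders within 30 mm of where they were, glue bottle upright (horizontal distance between large_lid and large_tub below 0.005 m and z of large_lid in the frame of large_tub between 0.0905 and 0.0955 m and angle between the z axis of large_lid and the z axis of large_tub, either way round below 0.04 rad and angle between each of large_tub, small_tub's own z axis and vertical below 0.03 rad and distance of each of large_tub, small_tub, chisel, glue, hoop, mallet, hammer, staves, drill from where it was at the start of the episode below 0.03 m and linear speed of each of large_lid, large_tub, small_lid, small_tub below 0.01 m/s and horizontal distance between small_lid and small_tub below 0.005 m and z of small_lid in the frame of small_tub between 0.0675 and 0.0725 m and angle between the z axis of small_lid and the z axis of small_tub, either way round below 0.04 rad and angle between glue's own z axis and vertical below 0.1 rad); the robot touches nothing.
It fails at once if a lid is lifted more than 10 mm off its tub's rim (height (world z) of large_lid above 0.115 m or height (world z) of small_lid above 0.09 m).
It fails at once if a tub is shoved more than 30 mm or tipped (distance of any of large_tub, small_tub from where it was at the start of the episode above 0.03 m or angle between any of large_tub, small_tub's own z axis and vertical above 0.15 rad).
It fails at once if something else on the bench is moved more than 30 mm or knocked over (distance of any of chisel, glue, hoop, mallet, hammer, staves, drill from where it was at the start of the episode above 0.03 m or angle between glue's own z axis and vertical above 0.35 rad).
It also fails if it takes over 48 s, if anything falls off the work surface, if the arm or the gripper's body presses on something with over 40 N, if the wrist force passes 120 N, or if a joint passes its speed limit or range.

## Working session

There is one attempt and no reset: what is moved stays moved. The work goes in short steps, Python scripts to look and compute and a tool call to move; the robot and the scene stay as the last step left them, time stands still between calls to the robot, and variables do not carry over. Pictures are saved under pics/ and viewed, at most 10 in all, crops included, and the job is handed in when it is done.

Besides the shell and the picture viewer there is one more tool, called after "Request:" as a command line: name --argument value ..., lists and objects as JSON in quotes. jog_arm: Moves the arm, as the interface text tells. Its arguments: {"type":"object","properties":{"increments":{"type":"array","items":{"type":"number"}}},"required":["increments"]}

```bash
mkdir -p pics
python3 - <<'E'
from cell import ctrl
import cv2
s=ctrl.read_state();print(s['clock'],s['eef_pos'],s['tool_rot'],s['width'])
for n in("scene","top"):
    cv2.imwrite(f"pics/{n}0.png",ctrl.get_image(n)[:,:,::-1]); p=ctrl.camera_params(n);print(n,p)
E
```

```text
0.0 [ 219.53272324 -611.06350982  196.79399828] [-3.13969073e+00 -2.59989697e-05  3.44796923e-01] 85.44202570380871
scene {'fx': 478.8142162375123, 'fy': 478.8142162375123, 'cx': 323.97722842327164, 'cy': 240.4059939072174, 'extrinsics': array([[-8.80991378e-01,  4.73007911e-01,  1.08492950e-02,
         5.03547012e+02],
       [ 3.68436423e-01,  7.00249219e-01, -6.11478236e-01,
        -1.30841330e+02],
       [-2.96831254e-01, -5.34709779e-01, -7.91186867e-01,
         1.31817598e+03],
       [ 0.00000000e+00,  0.00000000e+00,  0.00000000e+00,
         1.00000000e+00]])}
top {'fx': 544.2693387448135, 'fy': 544.2693387448135, 'cx': 317.64907179085327, 'cy': 235.00828726873613, 'extrinsics': array([[ 2.74531939e-02, -9.99613031e-01, -4.48452853e-03,
        -3.08755977e+01],
       [-9.85054807e-01, -2.62897039e-02, -1.70223025e-01,
         5.78189792e+02],
       [ 1.70039257e-01,  9.09067209e-03, -9.85395358e-01,
         1.50893253e+03],
       [ 0.00000000e+00,  0.00000000e+00,  0.00000000e+00,
         1.00000000e+00]])}
```

View pics/top0.png

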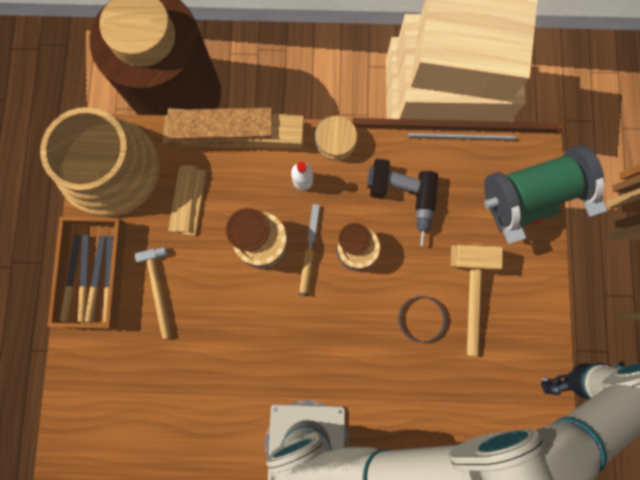

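View pics/scene0.png

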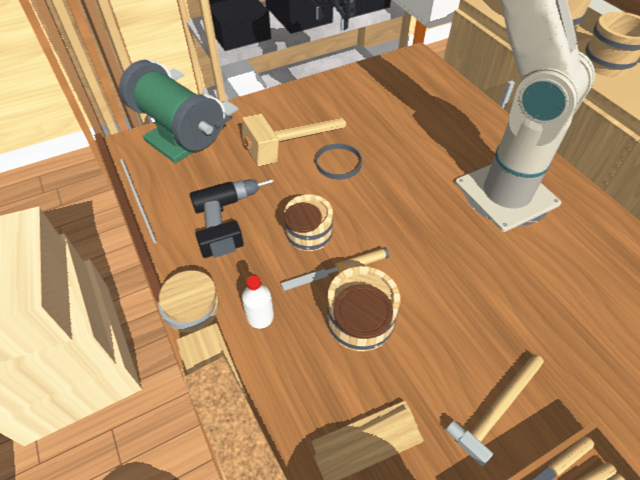

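The top view shows the large tub near (260,238) with its dark lid shifted to (248,231), and the small tub near (358,247) with its lid at (355,239). The glue bottle is at (302,176), and the chisel lies between the tubs. I'll zoom in and fit the outlines.

```bash
cat > h.py <<'E'
import numpy as np,cv2
def proj(p,P):
    P=np.atleast_2d(P);c=P@p['extrinsics'][:3,:3].T+p['extrinsics'][:3,3]
    return np.c_[c[:,0]/c[:,2]*p['fx']+p['cx'],c[:,1]/c[:,2]*p['fy']+p['cy']]
def unproj(p,u,v,z):
    R=p['extrinsics'][:3,:3];t=p['extrinsics'][:3,3];o=-R.T@t
    d=R.T@np.array([(u-p['cx'])/p['fx'],(v-p['cy'])/p['fy'],1]);return o+d*(z-o[2])/d[2]
def circ(x,y,z,r,n=180):
    a=np.linspace(0,2*np.pi,n);return np.c_[x+r*np.cos(a),y+r*np.sin(a),0*a+z]
E
python3 - <<'E'
from cell import ctrl
from h import *
p=ctrl.camera_params('top');im=cv2.imread('pics/top0.png')
print({k:im[v,u].tolist() for k,(u,v) in dict(lid=(248,231),rim=(278,250),bench=(200,300),slid=(355,239),shw=(285,250)).items()})
for n,(u,v,zt,zl,rt,rl) in dict(L=(260,238,105,117,74,60),S=(358,247,80,90,58,45)).items():
    hsv=cv2.cvtColor(im,cv2.COLOR_BGR2HSV)
    w=np.zeros(im.shape[:2],np.uint8);cv2.circle(w,(u,v),42 if n=='L' else 32,255,-1)
    print(n,'tub guess',unproj(p,u,v,zt),'lid',unproj(p,*((248,231) if n=='L' else (355,239)),zl))
a=cv2.resize(im[195:285,205:305],None,fx=4,fy=4,interpolation=cv2.INTER_CUBIC)
b=cv2.resize(im[205:295,320:420],None,fx=4,fy=4,interpolation=cv2.INTER_CUBIC)
cv2.imwrite('pics/crop.png',np.hstack([a,b]))
E
```

```text
{'lid': [37, 60, 104], 'rim': [150, 209, 241], 'bench': [52, 103, 164], 'slid': [35, 57, 100], 'shw': [49, 64, 81]}
L tub guess [556.62235618 143.01985949 105.        ] lid [573.22186811 175.42303122 117.        ]
S tub guess [ 542.56062585 -129.16649589   80.        ] lid [ 563.32820081 -119.82479361   90.        ]
```

View pics/crop.png

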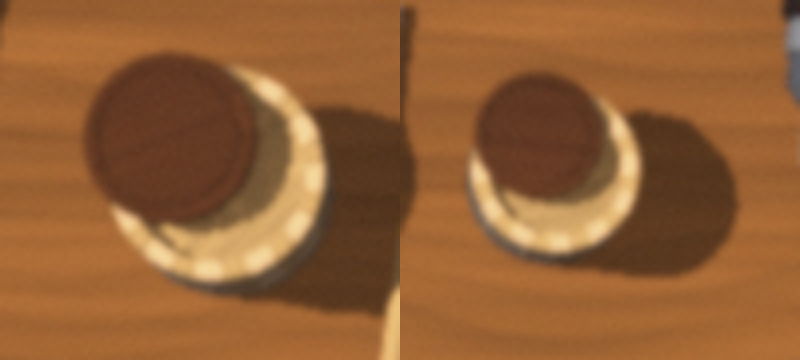

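Run:
```python
from cell import ctrl
from h import *
from scipy.optimize import least_squares
p=ctrl.camera_params('top');im=cv2.imread('pics/top0.png')
T={'Ltub':(105,74,205,195,[(235,66),(290,98),(318,140),(327,180),(310,235),(270,272),(220,284),(160,260),(125,225)]),
'Llid':(117,60,205,195,[(84,140),(118,70),(171,52),(225,75),(257,130)]),
'Stub':(80,58,220,205,[(606,98),(632,125),(641,165),(632,205),(605,240),(560,254),(510,238),(480,205),(470,165)]),
'Slid':(90,45,220,205,[(475,135),(490,98),(538,72),(585,90),(603,132)])}
o=im.copy();o=cv2.resize(o,None,fx=4,fy=4,interpolation=cv2.INTER_CUBIC);res={}
for n,(z,r,ou,ov,pts) in T.items():
    W=np.array([unproj(p,ou+(u+.5)/4-.5 ,ov+(v+.5)/4-.5,z)[:2] for u,v in pts])
    if ou==220: pass
    f=lambda q,R=r:np.hypot(*(W-q[:2]).T)-(q[2] if len(q)>2 else R)
    s=least_squares(f,W.mean(0));s3=least_squares(f,[*W.mean(0),r])
    res[n]=s.x;print(n,s.x.round(1),abs(s.fun).max().round(1),'free',s3.x.round(1))
    c=proj(p,circ(*s.x,z,r));cv2.polylines(o,[np.round((c+.5)*4*16-8).astype(int)],True,(0,255,0),1,shift=4)
for a in 'LS':
    d=res[a+'tub']-res[a+'lid'];print(a,d.round(1),np.hypot(*d).round(1))
cv2.imwrite('pics/fit.png',np.hstack([o[780:1140,820:1220],o[820:1180,1280:1680]]))
p=ctrl.camera_params('scene');o=cv2.imread('pics/scene0.png')
o=cv2.resize(o,None,fx=4,fy=4,interpolation=cv2.INTER_CUBIC)
for n,(z,r,*_) in T.items():
    c=proj(p,circ(*res[n],z,r));cv2.polylines(o,[np.round((c+.5)*4*16-8).astype(int)],True,(0,255,0),1,shift=4)
cv2.imwrite('pics/fit2.png',o[760:1360,1080:1680])
```

```text
Ltub [555.4 143.8] 3.5 free [555.4 143.7  74. ]
Llid [577.9 178.4] 1.8 free [578.8 178.4  59.2]
Stub [ 543.  -131.9] 3.2 free [ 544.5 -131.    60.2]
Slid [ 564.3 -118.8] 1.2 free [ 565.  -118.7   44.5]
L [-22.5 -34.6] 41.2
S [-21.3 -13.1] 25.0
```

View pics/fit.png

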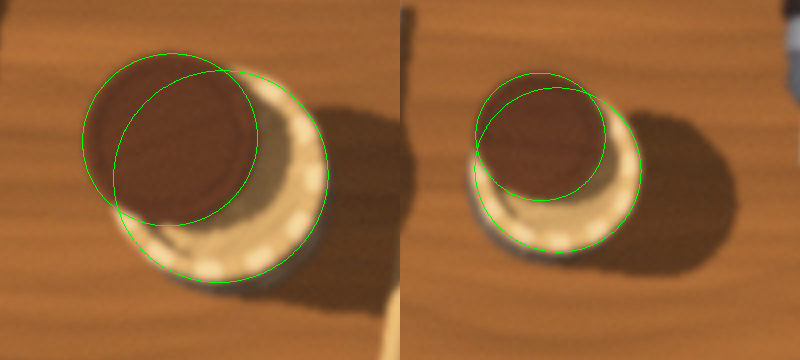

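View pics/fit2.png

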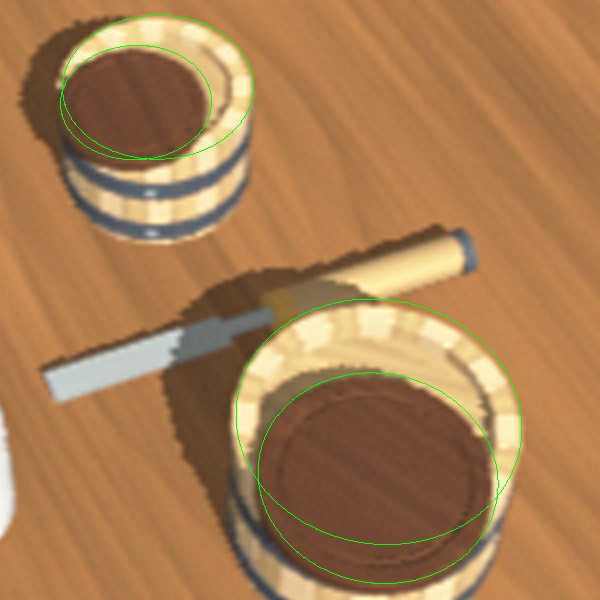

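The fits agree to a few mm. The large lid is off by about 40 mm towards +x+y, and the small lid by about 25 mm, also towards +x+y. I'll push with the fingers closed, using their 22 mm side face (tool x) as a flat pusher with the yaw along the push line. The small lid goes first.

```bash
cat >> h.py <<'E'
from scipy.spatial.transform import Rotation as Ro
def inc(s,x,y,z,yawdeg):
    R=Ro.from_euler('xyz',s['tool_rot']);T=Ro.from_euler('xyz',[180,0,yawdeg],degrees=True)
    print('cm',(R.inv().apply(np.array([x,y,z])-s['eef_pos'])/10).round(2),'deg',(R.inv()*T).as_rotvec(degrees=True).round(1))
E
python3 - <<'E'
from cell import ctrl
from h import *
inc(ctrl.read_state(),629,-79,200,32)
p=ctrl.camera_params('top');print(unproj(p,302,188,0),unproj(p,302,168,150))
E
```

```text
cm [ 56.52 -36.25  -0.25] deg [ -0.1  -0.  -12.2]
[729.20170072  36.11732649   0.        ] [746.20721531  31.74192861 150.        ]
```

Request:
jog_arm --increments '[0,14,-9,-0.3,0,0,-6,0,28,-18,-0.3,0,0,-12.2,0,56.5,-36.2,-0.3,0,0,-12.2,0,56.5,-36.2,-0.3,0,0,-12.2,0,56.5,-36.2,-0.3,0,0,-12.2,0,56.5,-36.2,-0.3,0,0,-12.2,0,56.5,-36.2,-0.3,0,0,-12.2,0,56.5,-36.2,-0.3,0,0,-12.2,0,56.5,-36.2,-0.3,0,0,-12.2,0,56.5,-36.2,-0.3,0,0,-12.2,0,56.5,-36.2,-0.3,0,0,-12.2,0,56.5,-36.2,-0.3,0,0,-12.2,0,56.5,-36.2,-0.3,0,0,-12.2,0,56.5,-36.2,-0.3,0,0,-12.2,0,56.5,-36.2,-0.3,0,0,-12.2,0,56.5,-36.2,-0.3,0,0,-12.2,0,56.5,-36.2,-0.3,0,0,-12.2,0,56.5,-36.2,-0.3,0,0,-12.2,0,56.5,-36.2,-0.3,0,0,-12.2,0,56.5,-36.2,-0.3,0,0,-12.2]'

```text
clock: 2.1
eef_pos: [628.9, -80.9, 200.9]
tool_rot: [3.141, -0.0, 0.556]
force: [-0.6, -0.3, -0.1]
width: 0.1
gripper_force: 0.0
```

Request:
jog_arm --increments '[0,0,0,4,0,0,0,0,0,0,8,0,0,0,0,0,0,11.0,0,0,0,0,0,0,11.7,0,0,0,0,0,0,11.7,0,0,0,0,-0.6,0,11.7,0,0,0,0,-1.2,0,11.7,0,0,0,0,-1.6,0,11.7,0,0,0,0,-2.0,0,11.7,0,0,0,0,-2.3,0,11.7,0,0,0,0,-2.6,0,11.7,0,0,0,0,-2.6,0,11.7,0,0,0]'

```text
clock: 3.3
eef_pos: [606.7, -94.2, 83.8]
tool_rot: [-3.142, 0.0, 0.557]
force: [0.0, 0.5, -0.7]
width: -0.1
gripper_force: 0.0
```

Run:
```python
from cell import ctrl
from h import *
a=ctrl.get_image('scene')[:,:,::-1];b=ctrl.get_image('wrist')[:,:,::-1]
cv2.imwrite('pics/c1.png',np.hstack([cv2.resize(a[150:390,240:440],None,fx=2,fy=2),cv2.resize(b,(400,480))[:, :]]))
```

```text
(no output)
```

View pics/c1.png

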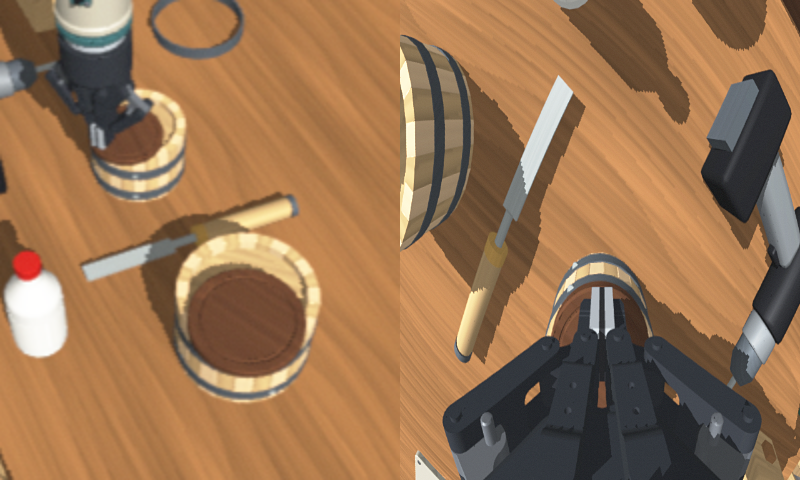

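The scene view shows the closed fingertips against the lid's outer edge at about (105,125), with the lid level on the rim. I'll continue the push.

Request:
jog_arm --increments '[0,-0.3,0,0,0,0,0,0,-0.6,0,0,0,0,0,0,-0.9,0,0,0,0,0,0,-1.2,0,0,0,0,0,0,-1.4,0,0,0,0,0,0,-1.6,0,0,0,0,0,0,-1.8,0,0,0,0,0,0,-1.8,0,0,0,0,0]'

```text
clock: 4.2
eef_pos: [591.5, -103.6, 83.7]
tool_rot: [-3.142, 0.0, 0.557]
force: [0.7, 0.4, 0.4]
width: -0.3
gripper_force: 0.0
```

Run:
```python
from cell import ctrl
from h import *
a=ctrl.get_image('scene')[:,:,::-1];b=ctrl.get_image('wrist')[:,:,::-1]
print(ctrl.read_state()['force'])
cv2.imwrite('pics/c2.png',np.hstack([cv2.resize(a[170:270,260:360],None,fx=4,fy=4),cv2.resize(b[230:355,420:545],(400,400))]))
```

```text
[ 0.10217772 -0.24969266 -0.4720765 ]
```

View pics/c2.png

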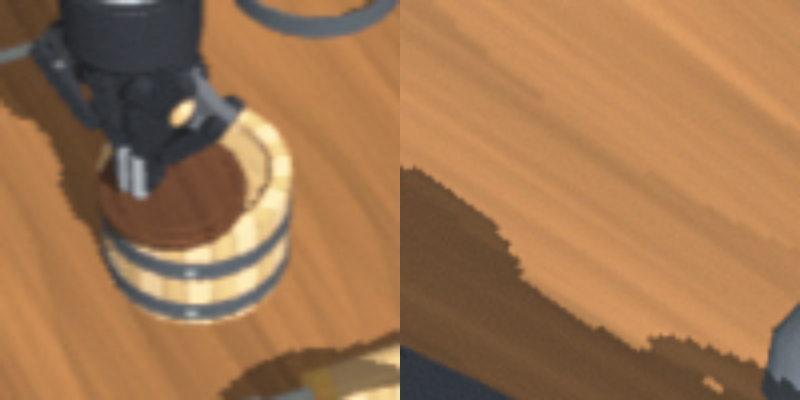

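Run:
```python
from cell import ctrl
from h import *
s=ctrl.read_state();p=ctrl.camera_params('scene')
f=lambda q:((proj(p,q)-[260,170])*4).round()
e=np.array(s['eef_pos']);print('tcp',f(e)[0],'up20',f(e+[0,0,20])[0],'rimc',f([543,-132,80])[0])
for d in (0,5,10,15,25):
  c=np.array([543+.85*d,-132+.53*d,90]);print(d,f(circ(*c,45,9)).tolist())
# tip seen at crop (133,195)
R=p['extrinsics'];print([unproj(p,260+133/4,170+195/4,z).round() for z in(84,95)])
t=ctrl.camera_params('top');print('topuv',proj(t,e))
cv2.imwrite('pics/t2.png',cv2.resize(ctrl.get_image('top')[205:295,310:410,::-1],None,fx=6,fy=6))
```

```text
tcp [144. 220.] up20 [143. 198.] rimc [196. 163.]
0 [[129.0, 178.0], [172.0, 207.0], [231.0, 203.0], [267.0, 169.0], [261.0, 126.0], [218.0, 100.0], [162.0, 104.0], [125.0, 135.0], [129.0, 178.0]]
5 [[124.0, 184.0], [168.0, 212.0], [226.0, 208.0], [263.0, 174.0], [257.0, 132.0], [214.0, 105.0], [158.0, 109.0], [121.0, 141.0], [124.0, 184.0]]
10 [[120.0, 189.0], [164.0, 218.0], [222.0, 214.0], [259.0, 180.0], [253.0, 137.0], [210.0, 110.0], [154.0, 114.0], [116.0, 146.0], [120.0, 189.0]]
15 [[115.0, 195.0], [159.0, 224.0], [218.0, 219.0], [255.0, 185.0], [249.0, 142.0], [206.0, 115.0], [150.0, 119.0], [112.0, 151.0], [115.0, 195.0]]
25 [[106.0, 206.0], [150.0, 235.0], [209.0, 231.0], [246.0, 196.0], [241.0, 153.0], [197.0, 126.0], [141.0, 130.0], [103.0, 162.0], [106.0, 206.0]]
[array([ 589., -124.,   84.]), array([ 593., -115.,   95.])]
topuv [[349.14870752 229.17064977]]
```

View pics/t2.png

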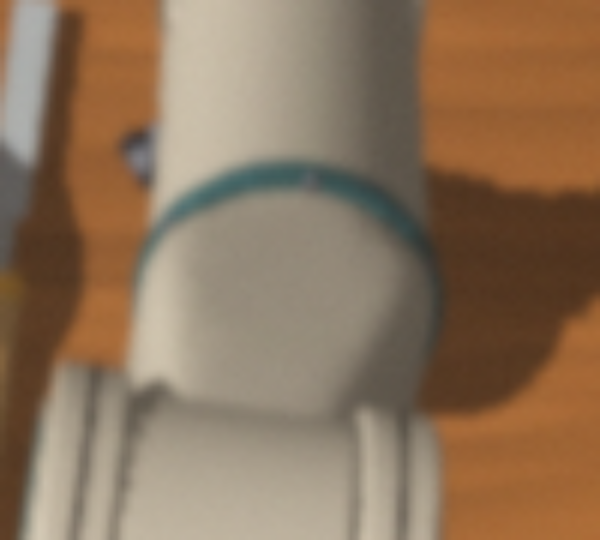

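```bash
cat >> h.py <<'E'
def fish(p,P):
    P=np.atleast_2d(P);c=P@p['extrinsics'][:3,:3].T+p['extrinsics'][:3,3]
    r=np.hypot(c[:,0],c[:,1]);th=np.arctan2(r,c[:,2])
    return np.c_[p['cx']+p['fx']*th*c[:,0]/r,p['cy']+p['fy']*th*c[:,1]/r]
E
python3 - <<'E'
from cell import ctrl
from h import *
s=ctrl.read_state();w=ctrl.camera_params('wrist');e=np.array(s['eef_pos']);E=w['extrinsics']
print('cam pos',-E[:3,:3].T@E[:3,3],'axis',E[2,:3],w['fx'],w['cx'],w['cy'])
for d in(0,10,20,40):print(d,fish(w,e+[0,0,d]).round())
im=ctrl.get_image('wrist')[:,:,::-1];cv2.imwrite('pics/w3.png',im)
hsv=cv2.cvtColor(im,cv2.COLOR_BGR2HSV)
for v in range(230,340,6): print(v,im[v,300:360:6].tolist() if v%12==0 else '')
for d in(0,8,16,25):
  c=np.array([543+.85*d,-132+.53*d,90]);q=fish(w,circ(*c,45,90));print(d,q.min(0),q.max(0))
q=fish(w,circ(543,-132,80,58));print('rim',q.min(0),q.max(0))
E
```

```text
cam pos [654.02379585 -65.59767078 259.78099839] axis [-0.24031493 -0.15054658 -0.95894966] 371.64829954431775 322.8315877341933 239.39797631319072
0 [[321. 278.]]
10 [[321. 286.]]
20 [[321. 294.]]
40 [[320. 315.]]
230 
236 
242 
248 
254 
260 
266 
272 
278 
284 
290 
296 
302 
308 
314 
320 
326 
332 
338 
0 [239.04150358 303.88861095] [397.72072823 429.32131104]
8 [237.52307008 289.55743358] [399.11699348 420.57735589]
16 [236.00716427 274.71183115] [400.5121442  411.41104464]
25 [234.31394576 257.42292067] [402.07201483 400.56999926]
rim [220.90256296 272.9349066 ] [416.31623509 432.0714934 ]
```

Run:
```python
from cell import ctrl
from h import *
s=ctrl.read_state();w=ctrl.camera_params('wrist');e=np.array(s['eef_pos'])
o=cv2.resize(cv2.imread('pics/w3.png')[230:380,220:420],None,fx=4,fy=4,interpolation=cv2.INTER_CUBIC)
g=lambda P:np.round((fish(w,P)-[220,230]+.5)*64).astype(int)
for P,c in((circ(543,-132,80,58),(0,255,0)),(circ(564.5,-118.7,90,45),(255,0,0)),(circ(550,-127.6,90,45),(0,0,255))):cv2.polylines(o,[g(P)],True,c,1,shift=4)
t=(g(e)[0]/16).astype(int);cv2.circle(o,tuple(map(int,t)),5,(255,255,0),-1)
cv2.imwrite('pics/w3o.png',o)
```

```text
(no output)
```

View pics/w3o.png

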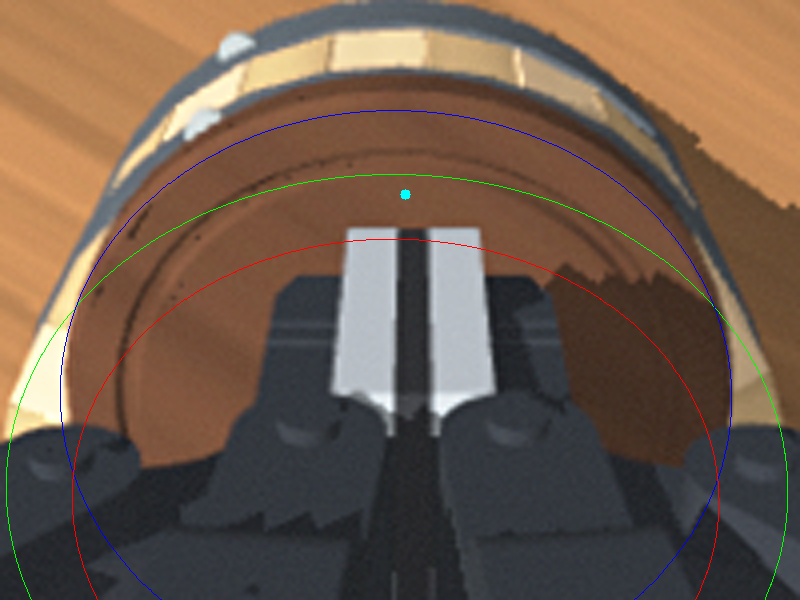

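Run:
```python
from cell import ctrl
from h import *
s=ctrl.read_state();w=ctrl.camera_params('wrist');p=ctrl.camera_params('scene');e=np.array(s['eef_pos'])
R=Ro.from_euler('xyz',s['tool_rot'])
from scipy.optimize import least_squares
obs_w=np.array([220+415/4,230+228/4]);
for sc in((130,195),(140,192),(135,200)):
  obs_s=np.array([260+sc[0]/4,170+sc[1]/4])
  r=least_squares(lambda x:np.r_[fish(w,x)[0]-obs_w,proj(p,x)[0]-obs_s],e);print(r.x.round(),r.fun.round(1),'tool',R.inv().apply(r.x-e).round(1))
for x in(-11,0,11):
  for z in(0,-10,-20,-30):print(x,z,fish(w,e+R.apply([x,0,z]))[0].round())
```

```text
[601. -99. 117.] [ 0.  -0.1  0.4 -0.3] tool [  9.6   1.4 -33. ]
[ 599. -101.  112.] [-0.2  0.3 -1.5  1.1] tool [  7.3   1.3 -28.3]
[ 597. -102.  108.] [ 0.  -0.   0.2 -0.2] tool [  5.5   1.4 -23.9]
-11 0 [321. 297.]
-11 -10 [321. 306.]
-11 -20 [321. 315.]
-11 -30 [321. 326.]
0 0 [321. 278.]
0 -10 [321. 286.]
0 -20 [321. 294.]
0 -30 [321. 304.]
11 0 [321. 258.]
11 -10 [321. 265.]
11 -20 [321. 272.]
11 -30 [321. 281.]
```

The wrist view shows the lid still out at the near side (near edge at about (400,75)). The fingertips end at about (415,228), hovering above the lid, and triangulation puts them well above the reported TCP. I'll measure the true tip height with a gentle touch on the lid where it rests on the rim wall.

Request:
jog_arm --increments '[0,0,0,0.3,0,0,0,0,0,0,0.6,0,0,0,0,0,0,0.9,0,0,0,0,0,0,1.0,0,0,0,0,0,0,1.0,0,0,0]'

```text
clock: 4.9
eef_pos: [591.6, -103.3, 73.4]
tool_rot: [-3.141, 0.0, 0.558]
force: [0.3, -0.5, 0.6]
width: -0.2
gripper_force: 0.0
```

Request:
jog_arm --increments '[0,0,0,0.2,0,0,0,0,0,0,0.3,0,0,0,0,0,0,0.4,0,0,0,0,0,0,0.4,0,0,0]'

```text
clock: 5.3
eef_pos: [591.7, -103.4, 69.6]
tool_rot: [-3.142, 0.0, 0.558]
force: [0.2, -0.1, 0.0]
width: -0.1
gripper_force: 0.0
```

Request:
jog_arm --increments '[0,0,0,0.1,0,0,0,0,0,0,0.2,0,0,0,0,0,0,0.2,0,0,0]'

```text
clock: 5.6
eef_pos: [591.7, -103.4, 67.6]
tool_rot: [-3.141, 0.0, 0.558]
force: [0.5, 0.7, -0.4]
width: 0.4
gripper_force: 0.0
```

Request:
jog_arm --increments '[0,0,0,0.1,0,0,0,0,0,0,0.2,0,0,0,0,0,0,0.2,0,0,0]'

```text
clock: 5.9
eef_pos: [591.7, -103.4, 65.6]
tool_rot: [-3.141, 0.0, 0.558]
force: [0.2, 0.3, -0.9]
width: -0.3
gripper_force: 0.0
```

Request:
jog_arm --increments '[0,0,0,0.1,0,0,0,0,0,0,0.2,0,0,0,0,0,0,0.2,0,0,0]'

```text
clock: 6.2
eef_pos: [591.7, -103.3, 63.6]
tool_rot: [-3.141, 0.0, 0.558]
force: [0.2, -0.9, 0.5]
width: -0.3
gripper_force: 0.0
```

Request:
jog_arm --increments '[0,0,0,0.1,0,0,0,0,0,0,0.2,0,0,0,0,0,0,0.2,0,0,0]'

```text
clock: 6.5
eef_pos: [591.7, -103.4, 61.6]
tool_rot: [-3.141, 0.0, 0.558]
force: [0.1, 0.0, -0.6]
width: 0.1
gripper_force: 0.0
```

Request:
jog_arm --increments '[0,0,0,0.1,0,0,0,0,0,0,0.2,0,0,0,0,0,0,0.2,0,0,0]'

```text
clock: 6.8
eef_pos: [591.7, -103.4, 59.6]
tool_rot: [-3.141, 0.0, 0.558]
force: [0.2, -0.3, -0.6]
width: 0.1
gripper_force: 0.0
```

Request:
jog_arm --increments '[0,0,0,0.1,0,0,0,0,0,0,0.2,0,0,0,0,0,0,0.2,0,0,0]'

```text
clock: 7.1
eef_pos: [591.7, -103.4, 57.5]
tool_rot: [-3.141, 0.0, 0.558]
force: [-0.7, 0.2, -0.5]
width: 0.1
gripper_force: 0.0
```

Request:
jog_arm --increments '[0,0,0,0.1,0,0,0,0,0,0,0.2,0,0,0,0,0,0,0.2,0,0,0]'

```text
clock: 7.4
eef_pos: [592.0, -103.4, 56.5]
tool_rot: [3.141, -0.0, 0.558]
force: [-1.9, 0.0, 6.3]
width: -0.2
gripper_force: 2.9
```

Contact comes at TCP z = 56.5 on the 90 mm lid top, so the real tip sits about 33 mm above the reported TCP. I'll back out, drop beside the lid with the tip at about 84 mm, and push.

Request:
jog_arm --increments '[0,0,0,-1.5,0,0,0,0,2.2,0,-1.5,0,0,0,0,4.2,0,-1.5,0,0,0,0,4.2,0,0,0,0,0,0,4.2,0,0.4,0,0,0,0,4.2,0,0.4,0,0,0,0,3.7,0,0.4,0,0,0,0,3.3,0,0.4,0,0,0,0,3.0,0,0.4,0,0,0,0,2.7,0,0.4,0,0,0,0,2.4,0,0.4,0,0,0,0,2.1,0,0.4,0,0,0,0,1.8,0,0.4,0,0,0]'

```text
clock: 8.7
eef_pos: [607.2, -93.8, 51.9]
tool_rot: [3.141, -0.001, 0.558]
force: [0.5, -0.9, -0.0]
width: 0.3
gripper_force: 0.2
```

Request:
jog_arm --increments '[0,-0.3,0,0,0,0,0,0,-0.6,0,0,0,0,0,0,-0.9,0,0,0,0,0,0,-1.1,0,0,0,0,0,0,-1.3,0,0,0,0,0,0,-1.4,0,0,0,0,0,0,-1.5,0,0,0,0,0,0,-1.5,0,0,0,0,0]'

```text
clock: 9.5
eef_pos: [594.2, -101.9, 51.7]
tool_rot: [-3.142, 0.0, 0.558]
force: [0.3, -0.1, -1.0]
width: 0.2
gripper_force: 0.0
```

```bash
cat >> h.py <<'E'
def lidmask(im):
    # lid brown: dark, reddish, distinct from bench (V>130)
    h=cv2.cvtColor(im,cv2.COLOR_BGR2HSV);return ((h[...,2]<140)&(h[...,2]>75)&(h[...,1]>120)&(h[...,0]<13)).astype(np.uint8)
E
python3 - <<'E'
from cell import ctrl
from h import *
print(ctrl.read_state()['force'])
cv2.imwrite('pics/s4.png',ctrl.get_image('scene')[:,:,::-1])
for f in('scene0','s4'):
    im=cv2.imread(f'pics/{f}.png');m=lidmask(im)
    n,l,st,c=cv2.connectedComponentsWithStats(m[190:340,270:420])
    for i in range(1,n):
        if st[i,4]>200:print(f,st[i]+[270,190,0,0,0],c[i]+[270,190])
E
```

```text
[ 0.29292938 -0.13639547 -1.02449886]
scene0 [284 203  37  29 851] [302.36545241 217.08343126]
scene0 [ 334  285   59   53 2471] [362.7660866  310.99150142]
s4 [301 200  25  26 244] [316.00819672 216.0942623 ]
s4 [ 334  285   59   53 2471] [362.73775799 310.95953055]
```

Request:
jog_arm --increments '[0,-0.2,0,0,0,0,0,0,-0.4,0,0,0,0,0,0,-0.5,0,0,0,0,0,0,-0.5,0,0,0,0,0]'

```text
clock: 9.95
eef_pos: [589.8, -104.7, 51.7]
tool_rot: [-3.142, 0.0, 0.557]
force: [0.1, 0.0, -0.9]
width: -0.4
gripper_force: 0.0
```

Request:
jog_arm --increments '[0,0.5,0,-0.5,0,0,0,0,1,0,-5,0,0,0,0,1,0,-10,0,0,0,0,5,-7,-13,0,0,-10,0,9,-14,-13,0,0,-25,0,10,-24,-13,0,0,-25,0,10,-24,-13,0,0,-25,0,10,-24,-13,0,0,-25,0,10,-24,-13,0,0,-25,0,10,-24,-13,0,0,-25]'

```text
clock: 10.95
eef_pos: [547.4, 155.6, 182.4]
tool_rot: [-3.141, -0.002, 1.0]
force: [1.2, -1.1, -0.6]
width: -0.1
gripper_force: 0.0
```

Run:
```python
from cell import ctrl
from h import *
cv2.imwrite('pics/s5.png',ctrl.get_image('scene')[:,:,::-1]);cv2.imwrite('pics/t5.png',ctrl.get_image('top')[:,:,::-1])
p=ctrl.camera_params('scene')
for f in('scene0','s5'):
    im=cv2.imread(f'pics/{f}.png');m=lidmask(im)
    n,l,st,c=cv2.connectedComponentsWithStats(m[190:340,270:420])
    for i in range(1,n):
        if st[i,4]>200:print(f,st[i]+[270,190,0,0,0],c[i]+[270,190],unproj(p,*(c[i]+[270,190]),80)[:2])
q=proj(p,circ(543,-132,80,45));print(q.min(0),q.max(0),q.mean(0))
s=ctrl.read_state();print(s['eef_pos'],np.degrees(s['tool_rot']))
```

```text
scene0 [284 203  37  29 851] [302.36545241 217.08343126] [ 566.37693798 -121.40156961]
scene0 [ 334  285   59   53 2471] [362.7660866  310.99150142] [570.28477802 166.45713272]
s5 [291 202  16  24 241] [297.99585062 213.25311203] [ 570.27402815 -137.19909321]
s5 [ 334  285   59   53 2469] [362.75577157 310.95787768] [570.26273363 166.37896212]
[290.47454336 197.1232995 ] [327.5104853  225.02153858] [308.90766818 210.94204132]
[548.67286809 150.55237    181.88671646] [1.79919628e+02 4.45833080e-02 5.68861031e+01]
```

Request:
jog_arm --increments '[0,4.5,0.4,0,0,0,0,0,9,0.7,0,0,0,0,0,12.3,0.9,0,0,0,0,0,12.3,0.9,0,0,0,0,0,12.3,0.9,4,0,0,0,0,12.3,0.9,8,0,0,0,0,12.3,0.9,10.6,0,0,0,0,12.3,0.9,10.6,0,0,0,0,12.3,0.9,10.6,0,0,0]'

```text
clock: 11.95
eef_pos: [623.5, 247.9, 76.0]
tool_rot: [3.141, 0.001, 0.991]
force: [1.1, 0.5, 0.5]
width: 0.0
gripper_force: 0.0
```

Run:
```python
from cell import ctrl
from h import *
cv2.imwrite('pics/s6.png',ctrl.get_image('scene')[:,:,::-1]);cv2.imwrite('pics/t6.png',ctrl.get_image('top')[:,:,::-1])
for f,r in(('s6',(190,340,270,420)),('top0',(195,285,205,400)),('t6',(195,285,205,400))):
    im=cv2.imread(f'pics/{f}.png');m=lidmask(im)
    n,l,st,c=cv2.connectedComponentsWithStats(m[r[0]:r[1],r[2]:r[3]])
    for i in range(1,n):
        if st[i,4]>100:print(f,st[i]+[r[2],r[0],0,0,0],c[i]+[r[2],r[0]])
p=ctrl.camera_params('top');print(proj(p,[[543,-132,80],[555,144,105]]))
s=ctrl.read_state();print(s['eef_pos'])
```

```text
s6 [319 203   8  21 108] [321.80555556 213.27777778]
top0 [ 225  208   45   43 1439] [246.88603197 228.84225156]
top0 [338 222  32  32 774] [354.00129199 237.87984496]
t6 [244 230  25  21 367] [254.7520436 238.7520436]
t6 [344 248  21  14 106] [352.5        256.06603774]
[[359.01640131 246.87141527]
 [259.61836859 238.57061457]]
[624.441495   249.66934682  77.79432762]
```

Request:
jog_arm --increments '[0,-0.6,0,0,0,0,0,0,-1.0,0,0,0,0,0,0,-1.3,0,0,0,0,0,0,-1.6,0,0,0,0,0,0,-1.9,0,0,0,0,0,0,-2.2,0,0,0,0,0,0,-2.5,0,0,0,0,0,0,-2.8,0,0,0,0,0,0,-3.1,0,0,0,0,0,0,-3.4,0,0,0,0,0,0,-3.7,0,0,0,0,0,0,-4.0,0,0,0,0,0,0,-4.2,0,0,0,0,0,0,-4.4,0,0,0,0,0,0,-4.6,0,0,0,0,0,0,-4.8,0,0,0,0,0,0,-5.0,0,0,0,0,0,0,-5.2,0,0,0,0,0,0,-5.2,0,0,0,0,0]'

```text
clock: 13.95
eef_pos: [594.0, 206.2, 75.7]
tool_rot: [-3.142, 0.001, 0.994]
force: [-0.1, 0.3, -0.1]
width: -0.3
gripper_force: 0.0
```

Request:
jog_arm --increments '[0,-0.2,0,0,0,0,0,0,-0.4,0,0,0,0,0,0,-0.6,0,0,0,0,0,0,-0.6,0,0,0,0,0]'

```text
clock: 14.35
eef_pos: [590.7, 201.2, 75.7]
tool_rot: [-3.142, 0.0, 0.994]
force: [0.6, -0.5, 1.8]
width: -0.0
gripper_force: 0.0
```

Request:
jog_arm --increments '[0,0.5,0,-1,0,0,0,0,0.5,0,-6,0,0,0,0,0.5,0,-11,0,0,0,0,0.5,0,-12.5,0,0,0,0,-75,14,-12.5,0,0,0,0,-75,14,-12.5,0,0,0,0,-75,14,-12.5,0,0,0,0,-75,14,-12.5,0,0,0,0,-75,14,-12.5,0,0,0,0,-75,14,-12.5,0,0,0,0,-75,14,-12.5,0,0,0,0,-75,14,-12.5,0,0,0,0,-75,14,-12.5,0,0,0,0,-75,14,-12.5,0,0,0,0,-75,14,-12.5,0,0,0,0,-75,14,-12.5,0,0,0,0,-75,14,-12.5,0,0,0,0,-75,14,-12.5,0,0,0,0,-75,14,-12.5,0,0,0,0,-75,14,-12.5,0,0,0]'

```text
clock: 16.35
eef_pos: [295.7, -509.2, 201.5]
tool_rot: [3.14, 0.004, 0.987]
force: [-0.2, 0.5, -0.0]
width: 0.2
gripper_force: 0.0
```

Run:
```python
from cell import ctrl
from h import *
cv2.imwrite('pics/s7.png',ctrl.get_image('scene')[:,:,::-1]);cv2.imwrite('pics/t7.png',ctrl.get_image('top')[:,:,::-1])
for f,r in(('s7',(190,340,270,420)),('t7',(195,285,205,400))):
    im=cv2.imread(f'pics/{f}.png');m=lidmask(im)
    n,l,st,c=cv2.connectedComponentsWithStats(m[r[0]:r[1],r[2]:r[3]])
    for i in range(1,n):
        if st[i,4]>100:print(f,st[i]+[r[2],r[0],0,0,0],c[i]+[r[2],r[0]])
for n in('scene','top'):
  p=ctrl.camera_params(n)
  for a in([543,-132,80,45],[555.4,143.8,105,60]):
    q=proj(p,circ(*a));print(n,q.min(0).round(1),np.ptp(q,axis=0).round(1),q.mean(0).round(1))
s=cv2.imread('pics/s7.png');t=cv2.imread('pics/t7.png');k=dict(fx=4,fy=4,interpolation=cv2.INTER_CUBIC)
R=lambda i:cv2.resize(i,None,**k)
cv2.imwrite('pics/f7.png',np.vstack([np.hstack([R(t[205:275,210:310]),R(t[210:280,310:410])]),np.hstack([R(s[270:350,315:415]),R(s[180:260,260:360])])]))
```

```text
s7 [291 200  36  26 742] [308.19002695 212.52021563]
s7 [ 335  273   57   49 2183] [363.39486945 297.25103069]
t7 [ 238  217   42   42 1352] [258.50147929 237.55621302]
t7 [343 232  31  30 712] [358.29213483 246.41292135]
scene [290.5 197.1] [37.  27.9] [308.9 210.9]
scene [335.3 269.6] [57.9 49.8] [364.1 294.1]
top [342.9 231. ] [32.2 31.8] [359.  246.8]
top [238.  217.1] [43.5 42.9] [259.7 238.4]
```

View pics/f7.png

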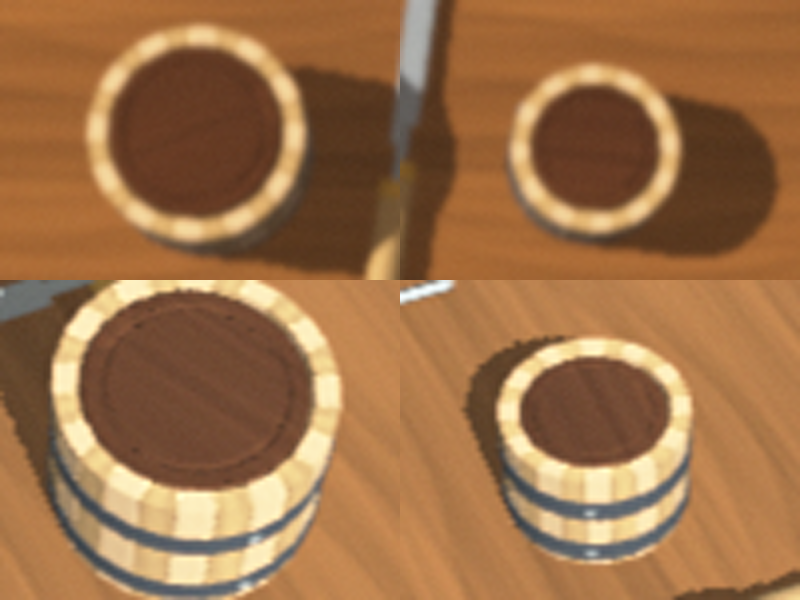

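Both lids sit flush and concentric inside their rims: in the top view the lids centre on (258.5,237.6) and (358.3,246.4), with an even rim all round. The tubs haven't moved noticeably, so I'm handing in.

```bash
python3 -c "
from cell import ctrl
print(ctrl.finish_job())"
```

```text
the job is handed in; nothing more can be done
None
```

Both lids were pushed into their seats and look flush and centred in the final pictures; the job was handed in after about 16 s of the 48 s, with no verdict returned.

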